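# Turn the blank tray round and slide it home in its lathe-bench rack

## Robot

A 6-joint arm with a two-finger parallel gripper is mounted at the origin on the work surface. World frame = base frame: x ahead of the robot, y to its left, z up, the work surface at z = 0. Lengths are in m, angles in degrees, forces in N, time in s.
With the tool pointing down it reaches from about 0.35 to 0.875 m from the base axis. Payload 4.2 kg.
Tool frame: the origin (TCP) lies on the centre line of the jaws, within the pads' length; the fingertips stand 22 mm ahead of it and the grasp point (between the pads) lies 3 mm ahead of it (r.tcp_to_tips is the distance from the TCP to the fingertips, in m); z points along the fingers, y is the line along which they close (so a half turn about z gives the same grasp; the last joint's range is limited). The gripper opens to 87 mm and grips with 3 to 60 N. Pads are 19 mm wide; open, the fingers measure 117 mm over their backs; the gripper's body (75 mm by 190 mm) begins 51 mm behind the grasp point.
Start: joints at [-53.594, 22.042, 0.453, 0, -68.411, -14.817], TCP at [0.23, -0.581, 0.245] pointing down, gripper open.
Joint ranges: [-179.83, 179.83], [-69.29, 118.12], [-61.27, 80.66], [-181.25, 117.63], [-171.15, -9.14], [-177.46, 177.46]. Speed limits (degrees/s): [159.86, 159.86, 180, 180, 180, 180].

## Interface

Orientations are given as a 3x3 rotation matrix whose columns are the frame's x, y, z axes.
In Python, from station import r gives the robot as it stands.
- The arm moves only by the tool apply_moves, never from a script. Its argument "plan" is a list of rows, each an object with "grip": the opening, from 0 (shut) to 1 (fully open); "offset": the shift along the tool's x, y, z in cm, a list of three; "spin": the turn about the tool's z in rad. A call has 1 to 5 rows; each row is the pose to reach, as a shift and turn from the pose commanded when the call began, along the tool's axes at that moment; what a row does not reach only later rows make up. A row lasts 1/10 s, in which the tool goes at most 50 mm and 8.59 degrees, less where a joint would pass 70% of its speed; a pose out of reach is approached as far as the arm can. A call with a gripper value outside its range is refused whole. The fingers move at their own pace and stop on an object; the grip force is fixed at half the most. Time passes only in rows, so rows that repeat a pose let the fingers close. It gives the time, the measured TCP pose, the force, the opening and the grip force at its end, in the units of the state.
- r.sense(): the state, without advancing time (a new reading comes with each control period).
- r.capture(name): name is "side" or "top"; returns a dict with "img" (384x512x3 uint8, blue, green, red), "depth" (384x512 float32, m along the optical axis (not along the pixel's ray), 0 where there is no reading), "mtx" (3x3 intrinsics, pixels), "dist_coeffs" ([k1, k2, p1, p2, k3] as OpenCV has them; the pictures are not rectified), "R" (3x3) and "t" (3): a world point X has camera coordinates R X + t. Camera axes: x right, y down, z forward; pixel columns grow to the right and rows downward; lengths in m; the calibration is good to about 2 mm. A picture is of the moment at which its call begins.
- r.finish_job(): hands the job in; it is judged then, once.
The state is a dict: "time_s": time; "joints": joint angles; "joint_velocities": joint speeds; "effort": joint torques, N m; "tcp_pos": TCP position; "ee_rot": TCP orientation; "wrist_force": force on the tool from outside, world axes, zero at the start; "moment": the same for the moment, N m; "gripper_width": opening from 0.0 (shut) to 1.0 (fully open); "gripper_force": force on a finger pad.
Only numpy, scipy, OpenCV 4.12 (cv2) and the standard library are available. Lean on these libraries where they do the work, as an engineer would, in place of code of your own. Each camera call takes 0.05 s, during which the arm holds its last target. There are 200 camera calls.

## Task

The tray of turning blanks was pushed into its rack back to front, handle first, so it stops short. Draw it out by its nose, set it down on the bench clear of the rack and let go, then take it by its handle and slide it into the rack nose first until it is fully home against its stop, gently, without forcing it, and let go of it there. Leave everything else on the bench where it is.

Things in the scene. Friction and masses are not known exactly. Their poses are not given: they have to be found in the camera images.
- tray: Wooden tray, loose, about 0.35 kg, 195 mm long. Origin: centre of the body's underside; x towards its nose, z up. Body: x -50 to +50, 92 wide (y), 32 high, filled with five blanks that sit tight. At one end a low nose, at the other a handle; all grip faces flat and upright. Starts back to front in the rack (x against the rack's), nose and about half of the body or more outside.
- tray_nose (a point): Centre of the nose's end face (tray x +100, z +11 mm). The nose is a solid low tongue, x +50 to +100, 54 mm wide, 22 mm high from the underside, centred.
- tray_handle (a point): Middle of the handle (tray x -72.5, z +32 mm): an upright flat fin along the tray's middle, x -50 to -95, 14 mm thick (y), z 16 to 48 mm above the underside.
- rack: Plywood rack, fixed. Origin: at bench height, middle of the mouth; x points inwards, z up. Runners carry the tray 15 mm above the bench, x -38 (ahead of the mouth; ramped tips to -60) to +160, at 28 to 48 mm either side of the middle. Channel 96 mm wide. Fully home: tray origin at x +50, z +15, tray x along rack x, shoulders against the block, rear wall flush with the mouth, handle outside.
- rack_slot (a point): Middle of the slot's entrance (rack x +100, z +29 mm). From x 100 to 160 a wooden block fills the channel but for this slot, 62 mm wide, from runner height up to 43 mm above the bench. The nose fits in; the taller handle and the wider body do not.
- rack_mouth (a point): Middle of the mouth (rack x 0, z +42 mm). Behind it a clear cover over x 0 to 100, underside 69, top 73 mm above the bench; cheeks outside to 126 mm wide. Ahead of it low flared guides, 24 mm high, open from 96 mm wide at x 0 to about 120 at x -47.
- polish_jar: Bystander: jar with a metal lid, 68 mm across, 75 mm high. Origin: centre of its underside.
- gouge: Bystander: hand tool with wooden handle, 240 mm long, lying on the bench along its x. Origin near its middle.
- offcut: Bystander: dark wood offcut, 70 x 70 x 55 mm. Origin: centre of its underside.
- sanding_block: Bystander: cork sanding block, 110 x 60 x 35 mm. Origin: centre of its underside.
Not all that is in view belongs to the job. What is meant by the tray is not green or turquoise, and is the smaller of those in its own colour.

How it is judged (in metres and radians):
On the way, in this order (a step that is already met when the one before it is completed fails the run):
1. the tray stands flat on the bench, clear of the rack, let go (height (world z) of tray below 0.006 m and angle between tray's own z axis and vertical below 0.05 rad and contact force between tray and the fingers below 0.1 N and contact force between tray and rack below 0.1 N), for 0.2 s.
2. the tray is in the rack nose first, its nose past the mouth (x of tray_nose in the frame of rack above 0.02 m and angle between the x axis of tray and the x axis of rack, either way round below 0.2 rad and y of tray in the frame of rack between -0.03 and 0.03 m), for 0.1 s.
At the end, for the whole second after the job is handed in: The tray lies nose first on the rack's runners, within 5 mm of fully home (body flush with the mouth), within 6 mm of the middle, level and straight within 0.06 rad, at rest and let go (x of tray in the frame of rack above 0.045 m and x of tray_nose in the frame of rack above 0.13 m and y of tray in the frame of rack between -0.006 and 0.006 m and z of tray in the frame of rack between 0.01 and 0.02 m and angle between the x axis of tray and the x axis of rack, either way round below 0.06 rad and angle between tray's own z axis and vertical below 0.06 rad and linear speed of tray below 0.01 m/s and angular speed of tray below 0.05 rad/s); the robot touches nothing.
It fails at once if the tray is forced: more than 60 N between tray and rack (contact force between tray and rack above 60 N).
It fails at once if a bystander is pushed more than 20 mm (distance of any of polish_jar, gouge, offcut, sanding_block from where it was at the start of the episode above 0.02 m).
It also fails if it takes over 72 s, if anything falls off the work surface, if the arm or the gripper's body presses on something with over 40 N, if the wrist force passes 120 N, or if a joint passes its speed limit or range.

## Working session

There is one attempt and no reset: what is moved stays moved. The work goes in short steps, Python scripts to look and compute and a tool call to move; the robot and the scene stay as the last step left them, time stands still between calls to the robot, and variables do not carry over. Pictures are saved under pics/ and viewed, at most 10 in all, crops included, and the job is handed in when it is done.

Besides the shell and the picture viewer there is one more tool, called after "Emit:" as a command line: name --argument value ..., lists and objects as JSON in quotes. apply_moves: Moves the arm, as the interface text tells. Its arguments: {"type":"object","properties":{"plan":{"type":"array"}},"required":["plan"]}

```bash
ls; mkdir -p pics; python3 - <<'E'
from station import r
import cv2
for n in ("top","side"):
    c=r.capture(n); cv2.imwrite(f"pics/{n}0.png",c["img"])
    print(n,c["mtx"],c["dist_coeffs"],c["R"],c["t"])
s=r.sense();print(s["time_s"],s["tcp_pos"],s["ee_rot"],s["gripper_width"],s["wrist_force"])
E
```

```text
pics
top [[448.50412078   0.         256.99930387]
 [  0.         448.50412078 191.00121746]
 [  0.           0.           1.        ]] [-0.1616357  0.         0.         0.         0.       ] [[ 0.03031271 -0.99943019 -0.01484673]
 [-0.9946555  -0.02869453 -0.09918199]
 [ 0.09869945  0.01777386 -0.99495855]] [0.022359   0.53556421 1.39927678]
side [[401.51372213   0.         247.97139651]
 [  0.         401.51372213 191.16658367]
 [  0.           0.           1.        ]] [-0.08680939  0.          0.          0.          0.        ] [[-0.84179626 -0.53935792  0.02172776]
 [-0.34701904  0.50989631 -0.78713629]
 [ 0.41346929 -0.67014833 -0.61639627]] [0.46314168 0.21942087 1.12577996]
0.1 [ 0.2297995  -0.58070305  0.24359033] [[-9.29904966e-01 -3.67799024e-01 -7.95279821e-04]
 [-3.67799871e-01  9.29903339e-01  1.74198736e-03]
 [ 9.88321088e-05  1.91238652e-03 -9.99998167e-01]] 1.0003485284632108 [ 0.18425626 -0.69394212 -0.25111507]
```

View pics/top0.png

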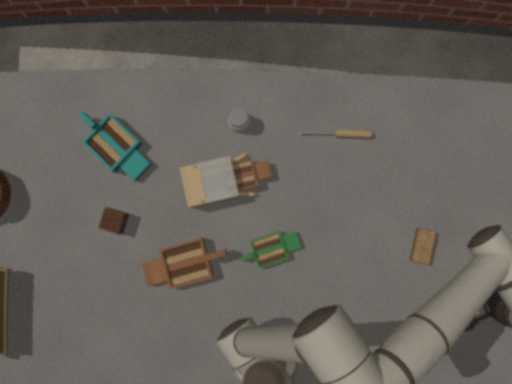

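View pics/side0.png

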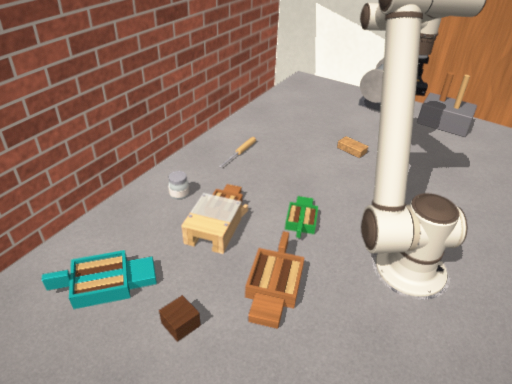

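The top view shows the rack (215,182) with its mouth to the right and the brown tray's nose at (263,172). The larger brown decoy is at (187,263), green at (275,250), jar at (239,120), gouge at (340,133). I'll zoom in on the rack for corner pixels.

```bash
cat > h.py <<'E'
import numpy as np, cv2
from station import r
def ray(c,uv,z):
    p=cv2.undistortPoints(np.array(uv,float).reshape(-1,1,2),c["mtx"],c["dist_coeffs"]).reshape(-1,2)
    d=np.c_[p,np.ones(len(p))]@c["R"]; o=-c["R"].T@c["t"]
    return o+d*((z-o[2])/d[:,2:])
def zoom(c,x0,y0,w,h,k,f):
    im=cv2.resize(c["img"][y0:y0+h,x0:x0+w],None,fx=k,fy=k,interpolation=cv2.INTER_CUBIC); cv2.imwrite(f,im)
E
python3 - <<'E'
from h import *
c=r.capture("top"); zoom(c,170,140,114,80,7,"pics/z1.png")
hsv=cv2.cvtColor(c["img"],cv2.COLOR_BGR2HSV)
for u,v in [(263,172),(190,185),(187,263),(154,272)]: print(hsv[v,u],c["depth"][v,u])
for n,uv,z in [("jar",(239,117),.075),("gougeL",(300,133),.01),("gougeR",(371,134),.01),("green",(275,250),.02),("greennose",(300,243),.02),("dec",(187,263),.02),("dechandle",(225,254),.03)]: print(n,ray(c,uv,z)[0].round(3))
E
```

```text
[ 13 131 123] 1.4192119
[ 18  84 167] 1.3917139
[ 13 134 124] 1.3976376
[ 13 134 129] 1.40068
jar [0.762 0.101 0.075]
gougeL [ 0.731 -0.096  0.01 ]
gougeR [ 0.736 -0.331  0.01 ]
green [ 0.35  -0.024  0.02 ]
greennose [ 0.374 -0.103  0.02 ]
dec [0.299 0.254 0.02 ]
dechandle [0.332 0.133 0.03 ]
```

View pics/z1.png

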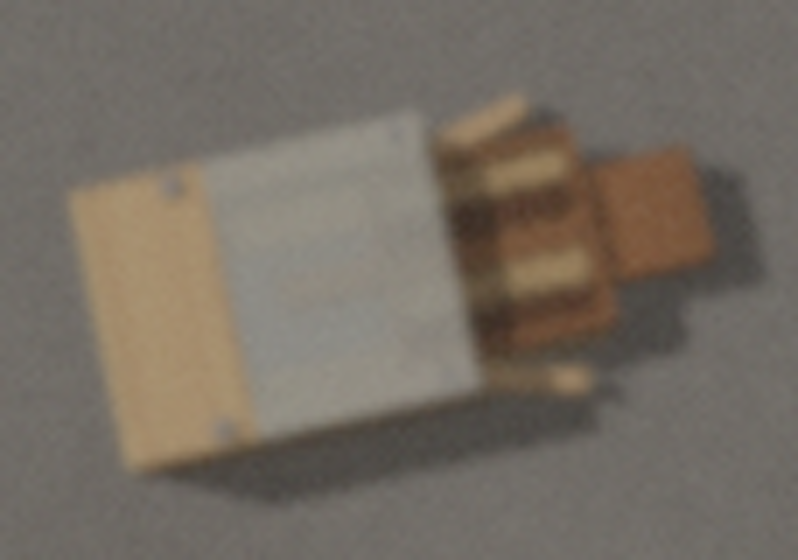

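The crop shows the cover corners at crop px (207,160), (418,108), (480,388), (255,440), the rack's rear corners at (68,190), (128,470), and the nose end edge from (690,145) to (718,250). Next I'll convert these to world coordinates.

```bash
python3 - <<'E'
from h import *
c=r.capture("top")
P=lambda q:np.array(q)/7+[170-.43,140-.43]
cv=ray(c,P([(207,160),(418,108),(480,388),(255,440),(68,190),(128,470)]),.073)
# rack direction from sides
m=(cv[1]+cv[2])/2; b=(cv[4]+cv[5])/2; f=(cv[0]+cv[3])/2
print(cv[:,:2].round(4)); 
for a,bb in [(m,b),(m,f)]:
    d=(bb-a)[:2]; print("mouth",m[:2].round(4),"len",np.hypot(*d).round(4),"ang",np.degrees(np.arctan2(d[1],d[0])))
print("w",np.linalg.norm(cv[1]-cv[2]),np.linalg.norm(cv[4]-cv[5]))
d=(cv[1]-cv[2])[:2];print("mouth edge normal",np.degrees(np.arctan2(d[1],d[0]))+90)
d=(cv[4]-cv[5])[:2];print("rear edge normal",np.degrees(np.arctan2(d[1],d[0]))+90)
n=ray(c,P([(690,145),(716,250),(588,162),(612,278)]),.037); print("nose",n[:,:2].round(4))
k=(n[0]+n[1])/2;q=(n[2]+n[3])/2;d=(k-q)[:2];print("noseend",k[:2],"base",q[:2],np.degrees(np.arctan2(d[1],d[0])),np.linalg.norm(n[0]-n[1]))
bd=ray(c,P([(572,127),(615,325)]),.047);print("body front",bd[:,:2].round(4),bd.mean(0))
s=r.sense();print(s["time_s"],s["tcp_pos"])
E
```

```text
[[0.6142 0.2201]
 [0.64   0.1269]
 [0.5161 0.095 ]
 [0.4902 0.1933]
 [0.5992 0.2819]
 [0.4752 0.2491]]
mouth [0.578  0.1109] len 0.1599 ang 104.80213411760599
mouth [0.578  0.1109] len 0.0992 ang 105.09746629419344
w 0.128020762335725 0.12817545572093458
mouth edge normal 104.4434579838032
rear edge normal 104.81105904834024
nose [[ 0.6328  0.0056]
 [ 0.585  -0.0075]
 [ 0.6237  0.0516]
 [ 0.5709  0.0391]]
noseend [ 0.60890794 -0.00097754] base [0.59729488 0.04539349] -75.94014160762785 0.049535878577386
body front [[0.6378 0.0591]
 [0.5485 0.037 ]] [0.59315928 0.04803082 0.047     ]
0.2 [ 0.22985264 -0.5808536   0.2438881 ]
```

Emit:
apply_moves --plan '[{"grip": 1,"offset": [-18.9,14,0],"spin": -0.7},{"grip": 1,"offset": [-18.9,14,0],"spin": -0.7},{"grip": 1,"offset": [-18.9,14,0],"spin": -0.7},{"grip": 1,"offset": [-18.9,14,0],"spin": -0.7},{"grip": 1,"offset": [-18.9,14,0],"spin": -0.7}]'

```text
time_s: 0.7
tcp_pos: [0.3551, -0.379, 0.2446]
ee_rot: [[-0.469, -0.883, 0.0], [-0.883, 0.469, 0.0], [-0.0, -0.0, -1.0]]
wrist_force: [-0.3, 0.6, -0.1]
gripper_width: 0.997
gripper_force: 0.0
```

```bash
cat >> h.py <<'E'
M=np.array([.578,.111]);A=np.radians(104.8);EX=np.array([np.cos(A),np.sin(A)]);EY=np.array([-EX[1],EX[0]])
def W(x,y=0): return M+x*EX+y*EY          # rack -> world
def RK(p): d=np.asarray(p)[:2]-M; return np.array([d@EX,d@EY])
def go(xy,z,yaw):                          # offsets (cm, tool axes) and spin to TCP goal, yaw of tool y deg
    s=r.sense();R=np.array(s["ee_rot"]);d=np.r_[xy,z]-s["tcp_pos"]
    y=np.degrees(np.arctan2(R[1,1],R[0,1])); sp=-np.radians((yaw-y+180)%360-180)
    print("t",round(s["time_s"],1),"off",(R.T@d*100).round(2),"spin",round(sp,3),"j",np.round(s["joints"],1))
E
python3 -c "
from h import *
print(W(-.096)); go(W(-.096),.12,194.8)"
```

```text
[0.60252279 0.01818495]
t 0.7 off [-46.68  -3.25  12.48] spin -0.746 j [-29.   11.7 -14.2  -0.  -64.    1. ]
```

Emit:
apply_moves --plan '[{"grip": 1,"offset": [-5,-0.3,0],"spin": -0.14},{"grip": 1,"offset": [-9.8,-0.7,0],"spin": -0.28},{"grip": 1,"offset": [-14.6,-1,1],"spin": -0.42},{"grip": 1,"offset": [-19.4,-1.3,2],"spin": -0.56},{"grip": 1,"offset": [-24,-1.6,3],"spin": -0.7}]'

```text
time_s: 1.2
tcp_pos: [0.4828, -0.1757, 0.2144]
ee_rot: [[0.211, -0.978, 0.001], [-0.978, -0.211, 0.0], [0.0, -0.001, -1.0]]
wrist_force: [1.0, -0.9, -0.1]
gripper_width: 1.003
gripper_force: 0.0
```

```bash
python3 -c "
from h import *
go(W(-.096),.12,194.8)"
```

```text
t 1.2 off [-16.44 -15.78   9.45] spin -0.046 j [ -1.9  12.7 -17.6  -0.  -59.7  14. ]
```

Emit:
apply_moves --plan '[{"grip": 1,"offset": [-3.4,-3.2,1],"spin": -0.046},{"grip": 1,"offset": [-6.7,-6.4,2],"spin": -0.046},{"grip": 1,"offset": [-10,-9.6,4],"spin": -0.046},{"grip": 1,"offset": [-13.3,-12.8,6],"spin": -0.046},{"grip": 1,"offset": [-16.4,-15.8,8],"spin": -0.046}]'

```text
time_s: 1.7
tcp_pos: [0.604, 0.0171, 0.1338]
ee_rot: [[0.25, -0.968, 0.0], [-0.968, -0.25, 0.0], [0.0, -0.0, -1.0]]
wrist_force: [0.6, -1.2, -0.4]
gripper_width: 0.999
gripper_force: 0.0
```

Emit:
apply_moves --plan '[{"grip": 1,"offset": [0,0,1],"spin": 0},{"grip": 1,"offset": [0,0,1],"spin": 0}]'

```text
time_s: 1.9
tcp_pos: [0.6019, 0.0157, 0.122]
ee_rot: [[0.25, -0.968, -0.005], [-0.968, -0.25, -0.001], [-0.0, 0.005, -1.0]]
wrist_force: [-0.4, 0.2, -0.3]
gripper_width: 1.003
gripper_force: 0.0
```

```bash
python3 -c "
from h import *
go(W(-.096),.040,194.8)
c=r.capture('side'); zoom(c,170,130,130,95,6,'pics/s1.png')"
```

```text
t 1.9 off [-0.22 -0.17  8.2 ] spin -0.005 j [ 16.9  26.3 -11.8  -0.  -52.2  -2.3]
```

View pics/s1.png

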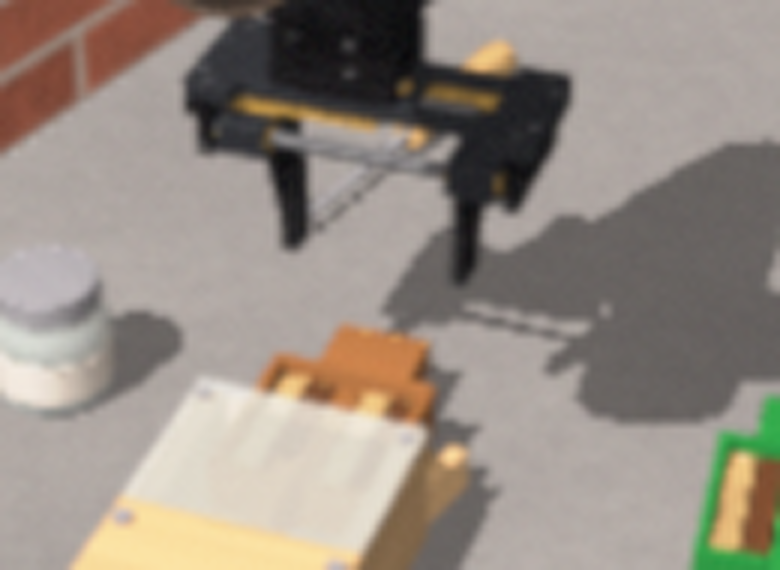

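The gripper sits above the nose, well aligned. Next I descend and close.

Emit:
apply_moves --plan '[{"grip": 1,"offset": [-0.2,-0.1,3],"spin": 0},{"grip": 1,"offset": [-0.2,-0.1,5.5],"spin": 0},{"grip": 1,"offset": [-0.2,-0.1,7.5],"spin": 0},{"grip": 1,"offset": [-0.2,-0.1,8.2],"spin": 0},{"grip": 1,"offset": [-0.2,-0.1,8.2],"spin": 0}]'

```text
time_s: 2.45
tcp_pos: [0.6033, 0.0162, 0.0428]
ee_rot: [[0.248, -0.969, -0.001], [-0.969, -0.248, -0.0], [0.0, 0.001, -1.0]]
wrist_force: [0.2, 0.0, -0.3]
gripper_width: 1.0
gripper_force: 0.0
```

Emit:
apply_moves --plan '[{"grip": 0.55,"offset": [0,0,0],"spin": 0},{"grip": 0.5,"offset": [0,0,0],"spin": 0},{"grip": 0.5,"offset": [0,0,0],"spin": 0},{"grip": 0.5,"offset": [0,0,0],"spin": 0},{"grip": 0.5,"offset": [0,0,0],"spin": 0}]'

```text
time_s: 2.95
tcp_pos: [0.6038, 0.0175, 0.0429]
ee_rot: [[0.249, -0.968, 0.001], [-0.968, -0.249, 0.0], [-0.0, -0.001, -1.0]]
wrist_force: [-0.4, -0.3, -0.4]
gripper_width: 0.633
gripper_force: 0.0
```

Emit:
apply_moves --plan '[{"grip": 0.64,"offset": [0,0,0.3],"spin": 0},{"grip": 0.4,"offset": [0,0,0.3],"spin": 0},{"grip": 0.2,"offset": [0,0,0.3],"spin": 0},{"grip": 0.2,"offset": [0,0,0.3],"spin": 0},{"grip": 0.2,"offset": [0,0,0.3],"spin": 0}]'

```text
time_s: 3.45
tcp_pos: [0.6036, 0.0174, 0.0393]
ee_rot: [[0.249, -0.968, -0.0], [-0.968, -0.249, 0.0], [-0.0, 0.0, -1.0]]
wrist_force: [0.1, 0.2, -1.4]
gripper_width: 0.619
gripper_force: 30.0
```

Emit:
apply_moves --plan '[{"grip": 0.2,"offset": [0.7,0,0],"spin": 0},{"grip": 0.2,"offset": [2,0,0],"spin": 0},{"grip": 0.2,"offset": [3.5,0,0],"spin": 0},{"grip": 0.2,"offset": [5,0,0],"spin": 0},{"grip": 0.2,"offset": [6.5,0,0],"spin": 0}]'

```text
time_s: 3.95
tcp_pos: [0.62, -0.0474, 0.0394]
ee_rot: [[0.248, -0.969, -0.0], [-0.969, -0.248, -0.0], [-0.0, 0.0, -1.0]]
wrist_force: [0.2, 1.3, -1.4]
gripper_width: 0.614
gripper_force: 30.0
```

Emit:
apply_moves --plan '[{"grip": 0.2,"offset": [0.7,0,0.1],"spin": 0},{"grip": 0.2,"offset": [1.4,0,0.5],"spin": 0},{"grip": 0.2,"offset": [2.1,0,0.9],"spin": 0},{"grip": 0.2,"offset": [2.9,0,1.3],"spin": 0},{"grip": 0.2,"offset": [3.8,0,1.45],"spin": 0}]'

```text
time_s: 4.45
tcp_pos: [0.629, -0.0827, 0.0241]
ee_rot: [[0.25, -0.968, -0.001], [-0.968, -0.25, -0.0], [-0.0, 0.001, -1.0]]
wrist_force: [-0.2, 0.7, -1.2]
gripper_width: 0.617
gripper_force: 30.0
```

Emit:
apply_moves --plan '[{"grip": 0.2,"offset": [2,0,0],"spin": 0},{"grip": 0.2,"offset": [4,0,0],"spin": 0},{"grip": 0.2,"offset": [6,0,0],"spin": 0},{"grip": 0.2,"offset": [7.5,0,0],"spin": 0},{"grip": 0.2,"offset": [7.5,0,0],"spin": 0}]'

```text
time_s: 4.95
tcp_pos: [0.6482, -0.1571, 0.0244]
ee_rot: [[0.247, -0.969, -0.0], [-0.969, -0.247, -0.0], [0.0, 0.0, -1.0]]
wrist_force: [0.1, 0.0, -2.0]
gripper_width: 0.616
gripper_force: 30.0
```

```bash
python3 -c "
from h import *
s=r.sense();print(s['tcp_pos'],RK(s['tcp_pos']),s['joints'])
go([.57,-.13],.025,194.8)
c=r.capture('side'); zoom(c,170,100,150,110,5,'pics/s2.png')"
```

```text
[ 0.64816405 -0.15713196  0.02443945] [-0.27715936  0.00065693] [ 2.48277278e-01  3.80071502e+01 -6.72893046e+00  3.94537819e-02
 -4.52783110e+01  1.40383375e+01]
t 5.0 off [-4.56  6.9  -0.06] spin -0.008 j [  0.2  38.   -6.7   0.  -45.3  14. ]
```

View pics/s2.png

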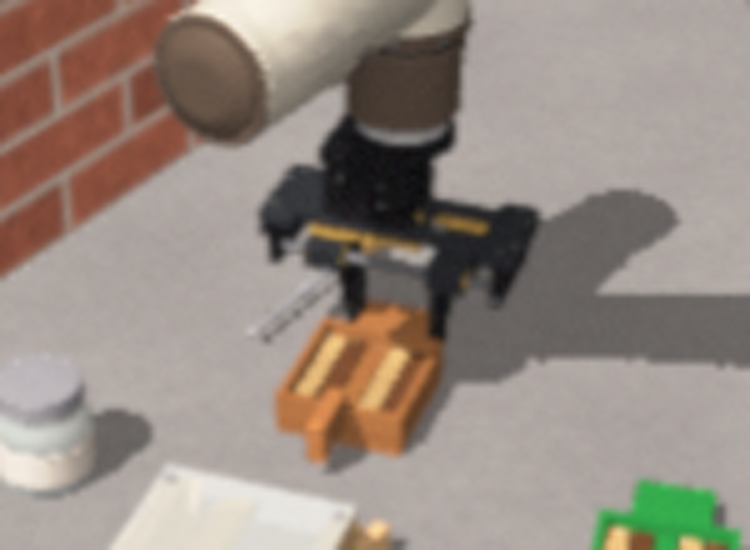

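Emit:
apply_moves --plan '[{"grip": 0.2,"offset": [0.5,1.2,0],"spin": 0},{"grip": 0.2,"offset": [1.2,2.6,0],"spin": 0},{"grip": 0.2,"offset": [2,4.2,0],"spin": 0},{"grip": 0.2,"offset": [2.8,5.7,0],"spin": 0},{"grip": 0.2,"offset": [3.4,6.9,0],"spin": 0}]'

```text
time_s: 5.5
tcp_pos: [0.5877, -0.2063, 0.0251]
ee_rot: [[0.249, -0.969, -0.001], [-0.969, -0.249, 0.0], [-0.0, 0.001, -1.0]]
wrist_force: [-0.8, 0.2, -3.4]
gripper_width: 0.619
gripper_force: 30.0
```

Emit:
apply_moves --plan '[{"grip": 0.2,"offset": [-0.08,1.12,0],"spin": 0.14},{"grip": 0.2,"offset": [-0.31,2.21,0],"spin": 0.28},{"grip": 0.2,"offset": [-0.69,3.26,0],"spin": 0.42},{"grip": 0.2,"offset": [-1.22,4.25,0],"spin": 0.56},{"grip": 0.2,"offset": [-1.88,5.15,0],"spin": 0.7}]'

```text
time_s: 6.0
tcp_pos: [0.5338, -0.2004, 0.0252]
ee_rot: [[-0.439, -0.898, -0.0], [-0.898, 0.439, -0.0], [0.0, 0.0, -1.0]]
wrist_force: [0.7, 0.1, -2.4]
gripper_width: 0.616
gripper_force: 30.0
```

Emit:
apply_moves --plan '[{"grip": 0.2,"offset": [-0.08,1.12,0],"spin": 0.14},{"grip": 0.2,"offset": [-0.31,2.21,0],"spin": 0.28},{"grip": 0.2,"offset": [-0.69,3.26,0],"spin": 0.42},{"grip": 0.2,"offset": [-1.22,4.25,0],"spin": 0.56},{"grip": 0.2,"offset": [-1.88,5.15,0],"spin": 0.7}]'

```text
time_s: 6.5
tcp_pos: [0.4954, -0.1609, 0.0252]
ee_rot: [[-0.915, -0.404, -0.001], [-0.404, 0.915, 0.0], [0.001, 0.0, -1.0]]
wrist_force: [0.2, -0.6, -3.3]
gripper_width: 0.616
gripper_force: 30.0
```

```bash
python3 -c "
from h import *
go([.57,-.13],.025,194.8)
c=r.capture('top'); zoom(c,200,100,200,150,4,'pics/t2.png')"
```

```text
t 6.5 off [-8.07 -0.19  0.01] spin -1.413 j [ -0.1  27.7 -28.7  -0.  -33.7 -66. ]
```

View pics/t2.png

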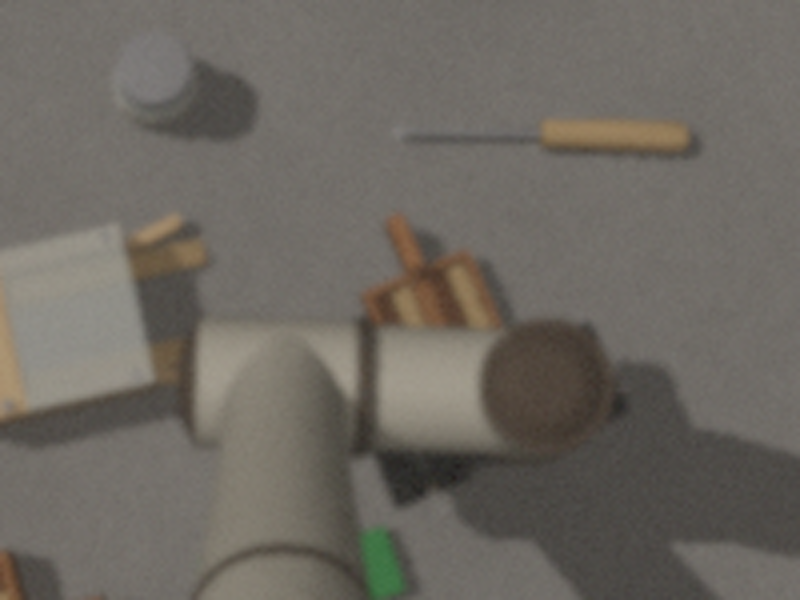

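The tray follows the rotation, with its handle now at crop (398,222). I'll finish the turn, let go and lift.

Emit:
apply_moves --plan '[{"grip": 0.2,"offset": [-0.08,1.12,0],"spin": 0.14},{"grip": 0.2,"offset": [-0.31,2.21,0],"spin": 0.28},{"grip": 0.2,"offset": [-0.69,3.26,0],"spin": 0.42},{"grip": 0.2,"offset": [-1.22,4.25,0],"spin": 0.56},{"grip": 0.2,"offset": [-1.88,5.15,0],"spin": 0.7}]'

```text
time_s: 7.05
tcp_pos: [0.4922, -0.1061, 0.0252]
ee_rot: [[-0.961, 0.277, -0.001], [0.277, 0.961, -0.0], [0.001, -0.0, -1.0]]
wrist_force: [1.0, -0.5, -4.1]
gripper_width: 0.616
gripper_force: 30.0
```

Emit:
apply_moves --plan '[{"grip": 0.2,"offset": [-0.08,1.12,0],"spin": 0.14},{"grip": 0.2,"offset": [-0.31,2.21,0],"spin": 0.28},{"grip": 0.2,"offset": [-0.69,3.26,0],"spin": 0.42},{"grip": 0.2,"offset": [-1.22,4.25,0],"spin": 0.56},{"grip": 0.2,"offset": [-1.88,5.15,0],"spin": 0.7}]'

```text
time_s: 7.55
tcp_pos: [0.525, -0.0617, 0.0252]
ee_rot: [[-0.557, 0.831, -0.0], [0.831, 0.557, 0.0], [0.0, -0.0, -1.0]]
wrist_force: [0.2, 0.6, -3.4]
gripper_width: 0.619
gripper_force: 30.0
```

Emit:
apply_moves --plan '[{"grip": 1,"offset": [0,0,0],"spin": 0},{"grip": 1,"offset": [0,0,0],"spin": 0},{"grip": 1,"offset": [0,0,0],"spin": 0},{"grip": 1,"offset": [0,0,0],"spin": 0},{"grip": 1,"offset": [0,0,0],"spin": 0}]'

```text
time_s: 8.05
tcp_pos: [0.5249, -0.0618, 0.0253]
ee_rot: [[-0.56, 0.829, 0.0], [0.829, 0.56, 0.0], [-0.0, 0.0, -1.0]]
wrist_force: [0.5, 0.7, 0.1]
gripper_width: 0.96
gripper_force: 0.0
```

Emit:
apply_moves --plan '[{"grip": 1,"offset": [0,0,-1],"spin": 0},{"grip": 1,"offset": [0,0,-4],"spin": 0},{"grip": 1,"offset": [0,0,-8],"spin": 0},{"grip": 1,"offset": [0,0,-12],"spin": 0},{"grip": 1,"offset": [0,0,-14],"spin": 0}]'

```text
time_s: 8.55
tcp_pos: [0.5266, -0.0615, 0.1697]
ee_rot: [[-0.56, 0.828, 0.007], [0.828, 0.56, 0.0], [-0.004, 0.006, -1.0]]
wrist_force: [0.4, 0.4, -0.2]
gripper_width: 0.998
gripper_force: 0.0
```

```bash
python3 -c "
from h import *
go([.59,-.2],.165,214)"
```

```text
t 8.6 off [-15.02  -2.52   0.51] spin -3.14 j [ 1.090e+01  1.670e+01 -1.930e+01  1.000e-01 -5.360e+01 -1.569e+02]
```

Emit:
apply_moves --plan '[{"grip": 1,"offset": [0,0,0],"spin": -0.145},{"grip": 1,"offset": [0,0,0],"spin": -0.29},{"grip": 1,"offset": [0,0,0],"spin": -0.435},{"grip": 1,"offset": [0,0,0],"spin": -0.58},{"grip": 1,"offset": [0,0,0],"spin": -0.725}]'

```text
time_s: 9.05
tcp_pos: [0.5249, -0.0615, 0.1659]
ee_rot: [[-0.97, 0.243, 0.001], [0.243, 0.97, 0.0], [-0.001, 0.0, -1.0]]
wrist_force: [0.2, -0.4, -0.7]
gripper_width: 1.001
gripper_force: 0.0
```

Emit:
apply_moves --plan '[{"grip": 1,"offset": [0,0,0],"spin": -0.145},{"grip": 1,"offset": [0,0,0],"spin": -0.29},{"grip": 1,"offset": [0,0,0],"spin": -0.435},{"grip": 1,"offset": [0,0,0],"spin": -0.58},{"grip": 1,"offset": [0,0,0],"spin": -0.725}]'

```text
time_s: 9.55
tcp_pos: [0.5249, -0.0615, 0.1658]
ee_rot: [[-0.887, -0.461, 0.001], [-0.461, 0.887, 0.0], [-0.001, -0.0, -1.0]]
wrist_force: [0.2, 0.6, 0.6]
gripper_width: 1.0
gripper_force: 0.0
```

Emit:
apply_moves --plan '[{"grip": 1,"offset": [0,0,0],"spin": -0.145},{"grip": 1,"offset": [0,0,0],"spin": -0.29},{"grip": 1,"offset": [0,0,0],"spin": -0.435},{"grip": 1,"offset": [0,0,0],"spin": -0.58},{"grip": 1,"offset": [0,0,0],"spin": -0.725}]'

```text
time_s: 10.05
tcp_pos: [0.5249, -0.0615, 0.1658]
ee_rot: [[-0.358, -0.934, 0.001], [-0.934, 0.358, 0.0], [-0.0, -0.001, -1.0]]
wrist_force: [-0.2, -1.0, -0.8]
gripper_width: 1.001
gripper_force: 0.0
```

Emit:
apply_moves --plan '[{"grip": 1,"offset": [0,0,0],"spin": -0.145},{"grip": 1,"offset": [0,0,0],"spin": -0.29},{"grip": 1,"offset": [0,0,0],"spin": -0.435},{"grip": 1,"offset": [0,0,0],"spin": -0.58},{"grip": 1,"offset": [0,0,0],"spin": -0.725}]'

```text
time_s: 10.55
tcp_pos: [0.5249, -0.0615, 0.1658]
ee_rot: [[0.351, -0.936, 0.001], [-0.936, -0.351, 0.0], [0.0, -0.001, -1.0]]
wrist_force: [0.2, -0.5, 0.8]
gripper_width: 1.003
gripper_force: 0.0
```

```bash
python3 -c "
from h import *
go([.6106,-.188],.12,214)
c=r.capture('side'); zoom(c,190,100,150,110,5,'pics/s3.png')"
```

```text
t 10.6 off [14.85 -3.58  4.59] spin -0.235 j [ 10.9  16.9 -19.6   0.  -53.5   9.6]
```

View pics/s3.png

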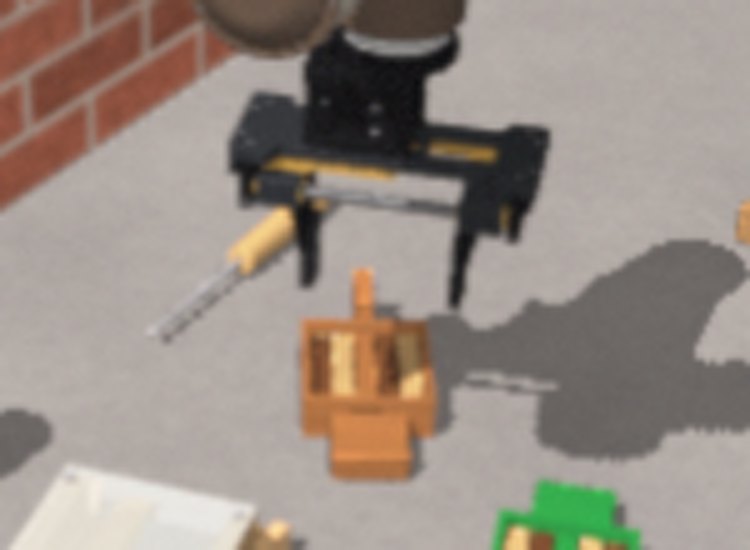

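The tray stands flat on the bench with its nose towards the rack. Next I go over the handle.

Emit:
apply_moves --plan '[{"grip": 1,"offset": [4,-1,0],"spin": -0.1},{"grip": 1,"offset": [8,-2,0],"spin": -0.235},{"grip": 1,"offset": [11.5,-2.8,1],"spin": -0.235},{"grip": 1,"offset": [14.8,-3.6,3],"spin": -0.235},{"grip": 1,"offset": [14.8,-3.6,4.5],"spin": -0.235}]'

```text
time_s: 11.1
tcp_pos: [0.6114, -0.1912, 0.1192]
ee_rot: [[0.549, -0.836, 0.001], [-0.836, -0.549, -0.001], [0.001, -0.001, -1.0]]
wrist_force: [-1.5, 0.2, 0.4]
gripper_width: 1.003
gripper_force: 0.0
```

Emit:
apply_moves --plan '[{"grip": 1,"offset": [0,0,1],"spin": 0},{"grip": 1,"offset": [0,0,4],"spin": 0},{"grip": 1,"offset": [0,0,6.5],"spin": 0},{"grip": 1,"offset": [0,0,8.5],"spin": 0},{"grip": 1,"offset": [0,0,8.5],"spin": 0}]'

```text
time_s: 11.6
tcp_pos: [0.6076, -0.1871, 0.0327]
ee_rot: [[0.553, -0.833, -0.006], [-0.833, -0.553, 0.001], [-0.004, 0.005, -1.0]]
wrist_force: [0.1, 1.4, 0.7]
gripper_width: 1.002
gripper_force: 0.0
```

```bash
python3 -c "
from h import *
go([.6106,-.188],.035,214)"
```

```text
t 11.6 off [ 0.24 -0.2  -0.23] spin -0.007 j [ -2.6  35.2 -11.1  -0.  -44.1  36.2]
```

Emit:
apply_moves --plan '[{"grip": 0.5,"offset": [0,0,-0.1],"spin": -0.006},{"grip": 0.2,"offset": [0,0,-0.1],"spin": -0.006},{"grip": 0,"offset": [0,0,-0.1],"spin": -0.006},{"grip": 0,"offset": [0,0,-0.1],"spin": -0.006},{"grip": 0,"offset": [0,0,-0.1],"spin": -0.006}]'

```text
time_s: 12.1
tcp_pos: [0.6101, -0.188, 0.0367]
ee_rot: [[0.559, -0.829, 0.001], [-0.829, -0.559, -0.0], [0.001, -0.001, -1.0]]
wrist_force: [0.4, 0.4, -1.2]
gripper_width: 0.633
gripper_force: 0.0
```

Emit:
apply_moves --plan '[{"grip": 0,"offset": [0,0,0],"spin": 0},{"grip": 0,"offset": [0,0,0],"spin": 0},{"grip": 0,"offset": [0,0,0],"spin": 0},{"grip": 0,"offset": [0,0,0],"spin": 0},{"grip": 0,"offset": [0,0,0],"spin": 0}]'

```text
time_s: 12.6
tcp_pos: [0.6099, -0.188, 0.036]
ee_rot: [[0.559, -0.829, -0.0], [-0.829, -0.559, 0.0], [-0.0, 0.0, -1.0]]
wrist_force: [0.2, 0.0, -0.1]
gripper_width: 0.171
gripper_force: 0.0
```

Emit:
apply_moves --plan '[{"grip": 0,"offset": [0,0,0],"spin": 0},{"grip": 0,"offset": [0,0,0],"spin": 0},{"grip": 0,"offset": [0,0,0],"spin": 0}]'

```text
time_s: 12.9
tcp_pos: [0.61, -0.1879, 0.036]
ee_rot: [[0.559, -0.829, 0.0], [-0.829, -0.559, 0.0], [0.0, -0.0, -1.0]]
wrist_force: [1.0, 0.7, -0.7]
gripper_width: 0.158
gripper_force: 29.9
```

```bash
python3 -c "
from h import *
print(W(-.2925));go(W(-.2925),.036,194.8)"
```

```text
[ 0.65271788 -0.17179584]
t 12.9 off [ 1.05 -4.44 -0.  ] spin 0.335 j [ -2.6  35.  -10.8  -0.  -44.1  36.6]
```

Emit:
apply_moves --plan '[{"grip": 0,"offset": [0.2,-0.9,0],"spin": 0.07},{"grip": 0,"offset": [0.4,-1.8,0],"spin": 0.14},{"grip": 0,"offset": [0.6,-2.7,0],"spin": 0.2},{"grip": 0,"offset": [0.9,-3.6,0],"spin": 0.27},{"grip": 0,"offset": [1.05,-4.45,0],"spin": 0.335}]'

```text
time_s: 13.4
tcp_pos: [0.6519, -0.172, 0.036]
ee_rot: [[0.253, -0.968, -0.003], [-0.968, -0.253, -0.0], [-0.001, 0.003, -1.0]]
wrist_force: [-3.0, -0.7, 1.2]
gripper_width: 0.154
gripper_force: 30.0
```

```bash
python3 -c "
from h import *
go(W(-.2925),.036,194.8)
s=r.sense();print(RK(s['tcp_pos']))
c=r.capture('top'); zoom(c,170,120,133,100,6,'pics/t4.png')"
```

```text
t 13.4 off [ 0.01 -0.09 -0.  ] spin -0.003 j [ -1.1  37.8  -5.    0.  -47.4  15.7]
[-0.29243758  0.00087476]
```

View pics/t4.png

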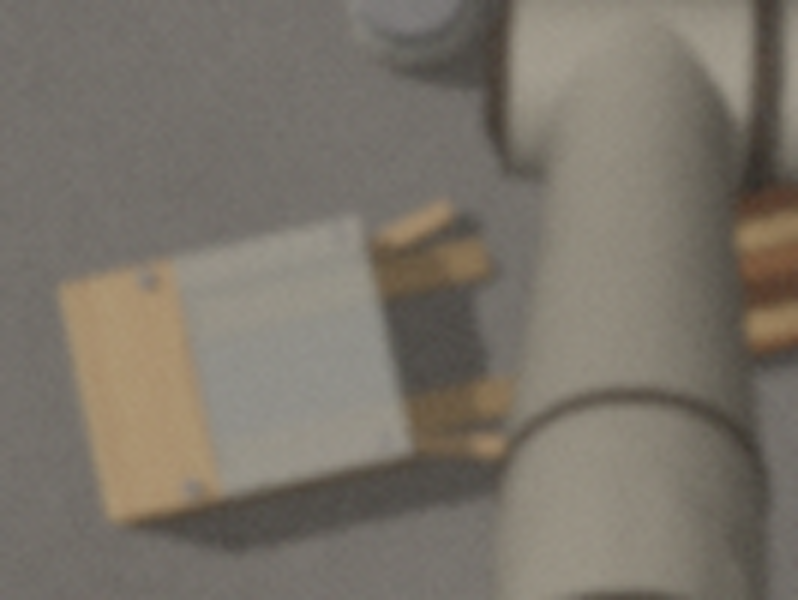

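Emit:
apply_moves --plan '[{"grip": 0,"offset": [0,-0.1,-0.4],"spin": -0.003},{"grip": 0,"offset": [0,-0.1,-0.8],"spin": -0.003},{"grip": 0,"offset": [0,-0.1,-1.3],"spin": -0.003},{"grip": 0,"offset": [0,-0.1,-1.7],"spin": -0.003},{"grip": 0,"offset": [0,-0.1,-1.7],"spin": -0.003}]'

```text
time_s: 13.95
tcp_pos: [0.654, -0.1718, 0.0541]
ee_rot: [[0.258, -0.966, 0.002], [-0.966, -0.258, -0.0], [0.001, -0.002, -1.0]]
wrist_force: [0.0, 0.1, -3.3]
gripper_width: 0.158
gripper_force: 29.9
```

```bash
python3 -c "
from h import *
s=r.sense();print(RK(s['tcp_pos']),s['wrist_force'],s['moment'])
c=r.capture('side'); zoom(c,195,130,110,82,7,'pics/s4.png')"
```

```text
[-0.29278095 -0.00122826] [ 0.01470058  0.14310861 -3.32493124] [-0.21032237 -0.00783754  0.0198258 ]
```

View pics/s4.png

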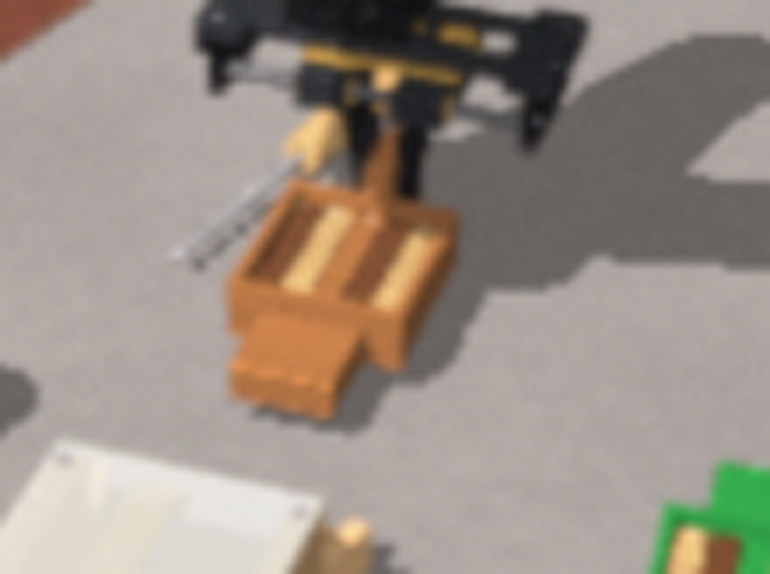

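The tray is lifted almost level, with a visible gap under the nose, and the nose points at the mouth. Next I approach the rack.

Emit:
apply_moves --plan '[{"grip": 0,"offset": [-1,0.1,0],"spin": 0},{"grip": 0,"offset": [-3,0.1,0],"spin": 0},{"grip": 0,"offset": [-5,0.1,0],"spin": 0},{"grip": 0,"offset": [-7,0.1,0],"spin": 0},{"grip": 0,"offset": [-8.5,0.1,0],"spin": 0}]'

```text
time_s: 14.5
tcp_pos: [0.6298, -0.0881, 0.0528]
ee_rot: [[0.259, -0.966, -0.001], [-0.966, -0.259, 0.0], [-0.0, 0.001, -1.0]]
wrist_force: [0.1, -0.5, -2.6]
gripper_width: 0.157
gripper_force: 29.9
```

```bash
python3 -c "
from h import *
s=r.sense();print(RK(s['tcp_pos']),s['wrist_force'],s['moment'])
go(W(-.17),.054,194.8)"
```

```text
[-0.20575308  0.00075899] [ 0.10673649 -0.46259762 -2.60643544] [-0.20703673  0.02235648 -0.01817426]
t 14.5 off [-3.58 -0.09 -0.12] spin 0.004 j [  6.6  33.6 -10.5  -0.  -46.    8.4]
```

Emit:
apply_moves --plan '[{"grip": 0,"offset": [-1,-0.05,-0.15],"spin": 0.004},{"grip": 0,"offset": [-2,-0.08,-0.15],"spin": 0.004},{"grip": 0,"offset": [-3,-0.08,-0.15],"spin": 0.004},{"grip": 0,"offset": [-4,-0.08,-0.15],"spin": 0.004},{"grip": 0,"offset": [-5,-0.08,-0.15],"spin": 0.004}]'

```text
time_s: 15.0
tcp_pos: [0.6184, -0.0407, 0.0545]
ee_rot: [[0.254, -0.967, -0.0], [-0.967, -0.254, -0.0], [-0.0, 0.0, -1.0]]
wrist_force: [-0.1, 1.0, -3.6]
gripper_width: 0.157
gripper_force: 29.9
```

Emit:
apply_moves --plan '[{"grip": 0,"offset": [-0.8,0,0],"spin": 0},{"grip": 0,"offset": [-1.6,0,0],"spin": 0},{"grip": 0,"offset": [-2.4,0,0],"spin": 0}]'

```text
time_s: 15.3
tcp_pos: [0.6124, -0.0175, 0.0546]
ee_rot: [[0.254, -0.967, 0.0], [-0.967, -0.254, -0.0], [0.0, -0.0, -1.0]]
wrist_force: [-0.2, 0.8, -3.2]
gripper_width: 0.159
gripper_force: 30.0
```

```bash
python3 -c "
from h import *
s=r.sense();print(RK(s['tcp_pos']),s['wrist_force'],s['moment'])
go(W(-.0225),.051,194.8)"
```

```text
[-0.13297196 -0.00040931] [-0.23571134  0.84394505 -3.1902564 ] [-0.19516674  0.03439642  0.01932061]
t 15.3 off [-11.05   0.06   0.36] spin -0.001 j [ 13.5  31.7 -14.    0.  -44.3   1.2]
```

Emit:
apply_moves --plan '[{"grip": 0,"offset": [-0.8,0.03,0.1],"spin": 0},{"grip": 0,"offset": [-1.6,0.03,0.2],"spin": 0},{"grip": 0,"offset": [-2.4,0.03,0.25],"spin": 0},{"grip": 0,"offset": [-3.2,0.03,0.3],"spin": 0},{"grip": 0,"offset": [-4,0.03,0.3],"spin": 0}]'

```text
time_s: 15.8
tcp_pos: [0.602, 0.0212, 0.0516]
ee_rot: [[0.254, -0.967, 0.0], [-0.967, -0.254, -0.0], [0.0, -0.0, -1.0]]
wrist_force: [0.1, 0.3, -1.9]
gripper_width: 0.161
gripper_force: 30.0
```

Emit:
apply_moves --plan '[{"grip": 0,"offset": [-0.8,0,0],"spin": 0},{"grip": 0,"offset": [-1.6,0,0],"spin": 0},{"grip": 0,"offset": [-2.4,0,0],"spin": 0}]'

```text
time_s: 16.1
tcp_pos: [0.5958, 0.0445, 0.0516]
ee_rot: [[0.254, -0.967, 0.0], [-0.967, -0.254, 0.0], [0.0, -0.0, -1.0]]
wrist_force: [0.7, -0.2, -3.5]
gripper_width: 0.155
gripper_force: 30.0
```

```bash
python3 -c "
from h import *
s=r.sense();print(RK(s['tcp_pos']),s['wrist_force'],s['moment'])
go(W(-.0225),.051,194.8)"
```

```text
[-0.06882593 -0.00022086] [ 0.65954701 -0.19528909 -3.50093949] [-0.24463472  0.0753732   0.00444298]
t 16.1 off [-4.63  0.03  0.06] spin -0.001 j [ 19.8  30.8 -16.4   0.  -42.7  -5.1]
```

Emit:
apply_moves --plan '[{"grip": 0,"offset": [-0.3,0,0],"spin": 0},{"grip": 0,"offset": [-0.6,0,0],"spin": 0},{"grip": 0,"offset": [-0.9,0,0],"spin": 0},{"grip": 0,"offset": [-1.2,0,0],"spin": 0},{"grip": 0,"offset": [-1.5,0,0],"spin": 0}]'

```text
time_s: 16.6
tcp_pos: [0.5921, 0.0584, 0.0515]
ee_rot: [[0.254, -0.967, 0.0], [-0.967, -0.254, -0.0], [0.0, -0.0, -1.0]]
wrist_force: [-0.1, -0.2, -2.3]
gripper_width: 0.156
gripper_force: 30.0
```

Emit:
apply_moves --plan '[{"grip": 0,"offset": [-0.4,0,0],"spin": 0},{"grip": 0,"offset": [-0.8,0,0],"spin": 0},{"grip": 0,"offset": [-1.2,0,0],"spin": 0},{"grip": 0,"offset": [-1.6,0,0],"spin": 0},{"grip": 0,"offset": [-2,0,0],"spin": 0}]'

```text
time_s: 17.1
tcp_pos: [0.5869, 0.078, 0.0516]
ee_rot: [[0.254, -0.967, -0.0], [-0.967, -0.254, -0.0], [0.0, 0.0, -1.0]]
wrist_force: [-0.3, -1.5, -2.8]
gripper_width: 0.154
gripper_force: 30.0
```

```bash
python3 -c "
from h import *
s=r.sense();print(RK(s['tcp_pos']),s['wrist_force'],s['moment'])
go(W(-.0225),.051,194.8)"
```

```text
[-0.034148   -0.00020824] [-0.31846479 -1.50645459 -2.81250866] [-0.19464639  0.01235762 -0.00720047]
t 17.1 off [-1.16  0.02  0.06] spin -0.001 j [ 23.2  30.4 -17.2  -0.  -42.3  -8.5]
```

Emit:
apply_moves --plan '[{"grip": 0,"offset": [-0.15,0,0],"spin": 0},{"grip": 0,"offset": [-0.3,0,0],"spin": 0},{"grip": 0,"offset": [-0.45,0,0],"spin": 0},{"grip": 0,"offset": [-0.6,0,0],"spin": 0},{"grip": 0,"offset": [-0.7,0,0],"spin": 0}]'

```text
time_s: 17.6
tcp_pos: [0.5852, 0.0845, 0.0515]
ee_rot: [[0.254, -0.967, -0.0], [-0.967, -0.254, -0.0], [0.0, 0.0, -1.0]]
wrist_force: [1.1, -0.1, -2.3]
gripper_width: 0.157
gripper_force: 30.0
```

Emit:
apply_moves --plan '[{"grip": 0,"offset": [-0.1,0,0],"spin": 0},{"grip": 0,"offset": [-0.15,0,0],"spin": 0},{"grip": 0,"offset": [-0.2,0,0],"spin": 0}]'

```text
time_s: 17.9
tcp_pos: [0.5847, 0.0864, 0.0515]
ee_rot: [[0.254, -0.967, -0.0], [-0.967, -0.254, -0.0], [0.0, 0.0, -1.0]]
wrist_force: [-1.1, 0.1, -2.2]
gripper_width: 0.156
gripper_force: 30.0
```

Emit:
apply_moves --plan '[{"grip": 0,"offset": [-0.05,0,0],"spin": 0},{"grip": 0,"offset": [-0.1,0,0],"spin": 0},{"grip": 0,"offset": [-0.15,0,0],"spin": 0},{"grip": 0,"offset": [-0.2,0,0],"spin": 0}]'

```text
time_s: 18.3
tcp_pos: [0.5842, 0.0884, 0.0515]
ee_rot: [[0.254, -0.967, -0.0], [-0.967, -0.254, -0.0], [0.0, 0.0, -1.0]]
wrist_force: [0.3, -0.4, -2.5]
gripper_width: 0.161
gripper_force: 30.0
```

Emit:
apply_moves --plan '[{"grip": 0,"offset": [-0.05,0,0],"spin": 0},{"grip": 0,"offset": [-0.1,0,0],"spin": 0},{"grip": 0,"offset": [-0.15,0,0],"spin": 0}]'

```text
time_s: 18.6
tcp_pos: [0.5839, 0.0898, 0.0516]
ee_rot: [[0.254, -0.967, 0.0], [-0.967, -0.254, 0.0], [-0.0, -0.0, -1.0]]
wrist_force: [0.5, -0.0, -2.5]
gripper_width: 0.156
gripper_force: 30.0
```

Emit:
apply_moves --plan '[{"grip": 0,"offset": [-0.05,0,0],"spin": 0},{"grip": 0,"offset": [-0.1,0,0],"spin": 0},{"grip": 0,"offset": [-0.15,0,0],"spin": 0}]'

```text
time_s: 18.9
tcp_pos: [0.5835, 0.0913, 0.0515]
ee_rot: [[0.254, -0.967, -0.0], [-0.967, -0.254, -0.0], [0.0, 0.0, -1.0]]
wrist_force: [0.6, -0.1, -3.4]
gripper_width: 0.158
gripper_force: 30.0
```

Emit:
apply_moves --plan '[{"grip": 0,"offset": [-0.05,0,0],"spin": 0},{"grip": 0,"offset": [-0.1,0,0],"spin": 0},{"grip": 0,"offset": [-0.15,0,0],"spin": 0}]'

```text
time_s: 19.2
tcp_pos: [0.5838, 0.0916, 0.0518]
ee_rot: [[0.255, -0.967, 0.001], [-0.967, -0.255, -0.001], [0.002, -0.0, -1.0]]
wrist_force: [3.8, -6.5, -3.1]
gripper_width: 0.159
gripper_force: 30.0
```

The force of 7.5 N and the stalled TCP show contact with the stop. I'll ease off, settle onto the runners and release.

Emit:
apply_moves --plan '[{"grip": 0,"offset": [0.08,0,0],"spin": 0},{"grip": 0,"offset": [0.1,0,0.05],"spin": 0},{"grip": 0,"offset": [0.1,0,0.08],"spin": 0}]'

```text
time_s: 19.5
tcp_pos: [0.5837, 0.0915, 0.051]
ee_rot: [[0.254, -0.967, 0.001], [-0.967, -0.254, -0.0], [0.0, -0.0, -1.0]]
wrist_force: [1.0, -3.4, -0.7]
gripper_width: 0.162
gripper_force: 30.0
```

Emit:
apply_moves --plan '[{"grip": 0.3,"offset": [0,0,0],"spin": 0},{"grip": 0.5,"offset": [0,0,0],"spin": 0},{"grip": 0.5,"offset": [0,0,0],"spin": 0},{"grip": 0.5,"offset": [0,0,0],"spin": 0},{"grip": 0.5,"offset": [0,0,0],"spin": 0}]'

```text
time_s: 20.0
tcp_pos: [0.5834, 0.092, 0.0508]
ee_rot: [[0.254, -0.967, 0.0], [-0.967, -0.254, 0.0], [-0.0, -0.0, -1.0]]
wrist_force: [0.9, -0.2, 0.4]
gripper_width: 0.476
gripper_force: 0.0
```

Emit:
apply_moves --plan '[{"grip": 0.5,"offset": [0,0,-1],"spin": 0},{"grip": 0.5,"offset": [0,0,-3],"spin": 0},{"grip": 0.5,"offset": [0,0,-6],"spin": 0},{"grip": 0.5,"offset": [0,0,-10],"spin": 0},{"grip": 0.5,"offset": [0,0,-14],"spin": 0}]'

```text
time_s: 20.5
tcp_pos: [0.5831, 0.0915, 0.1927]
ee_rot: [[0.254, -0.967, -0.0], [-0.967, -0.254, -0.0], [0.0, 0.0, -1.0]]
wrist_force: [-0.1, 1.0, -0.0]
gripper_width: 0.502
gripper_force: 0.0
```

Emit:
apply_moves --plan '[{"grip": 0.5,"offset": [4,0,0],"spin": 0},{"grip": 0.5,"offset": [8,0,0],"spin": 0},{"grip": 0.5,"offset": [12,0,0],"spin": 0},{"grip": 0.5,"offset": [16,0,0],"spin": 0},{"grip": 0.5,"offset": [20,0,0],"spin": 0}]'

```text
time_s: 21.0
tcp_pos: [0.6344, -0.1032, 0.1918]
ee_rot: [[0.254, -0.967, 0.001], [-0.967, -0.254, 0.0], [0.0, -0.001, -1.0]]
wrist_force: [-0.4, 1.5, -0.2]
gripper_width: 0.5
gripper_force: 0.0
```

Emit:
apply_moves --plan '[{"grip": 0.5,"offset": [4,0,0],"spin": 0},{"grip": 0.5,"offset": [8,0,0],"spin": 0},{"grip": 0.5,"offset": [10,0,0],"spin": 0},{"grip": 0.5,"offset": [10,0,0],"spin": 0}]'

```text
time_s: 21.4
tcp_pos: [0.6596, -0.201, 0.1906]
ee_rot: [[0.251, -0.968, -0.0], [-0.968, -0.251, -0.0], [0.0, 0.0, -1.0]]
wrist_force: [-0.1, 1.0, -0.3]
gripper_width: 0.5
gripper_force: 0.0
```

```bash
python3 -c "
from h import *
s=r.sense();print(s['tcp_pos'],s['wrist_force'])
c=r.capture('top'); zoom(c,170,130,133,100,6,'pics/t5.png')"
```

```text
[ 0.65964671 -0.20099541  0.19064811] [-0.08731639  0.96931401 -0.34573455]
```

View pics/t5.png

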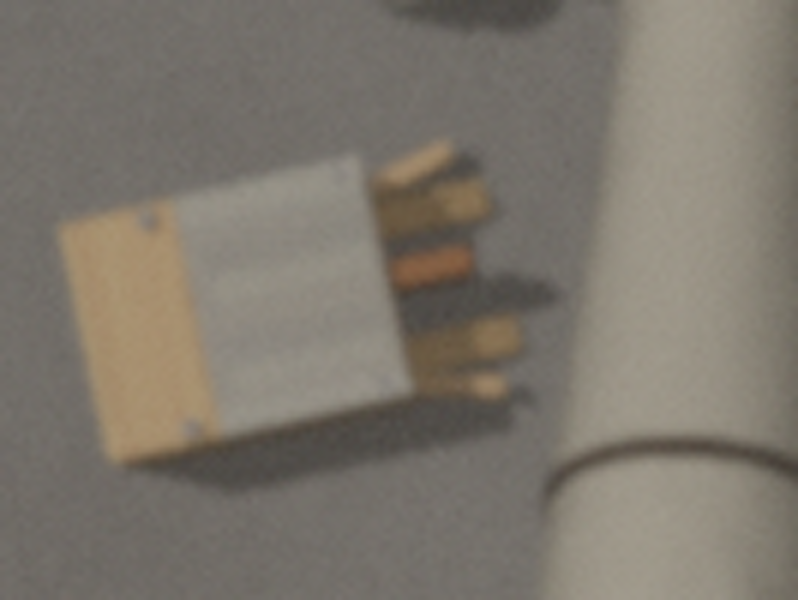

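The tray is in and only the handle shows (crop 390–472, ~265). I'll check numerically that the handle's end lies at rack x −45 mm.

```bash
python3 -c "
from h import *
c=r.capture('top')
P=np.array([(470,245),(474,276),(395,288),(390,257)])/6+[170-.42,130-.42]
print([RK(p).round(4) for p in ray(c,P,.063)])
print([RK(p).round(4) for p in ray(c,np.array([(360,155),(413,395)])/6+[169.58,129.58],.073)])"
```

```text
[array([-0.046 , -0.0051]), array([-0.0444,  0.0112]), array([-0.0031,  0.008 ]), array([-0.0042, -0.0085])]
[array([-0.0011, -0.0626]), array([-0.0002,  0.0654])]
```

```bash
python3 -c "
from station import r
print(r.finish_job())"
```

```text
the job is handed in; nothing more can be done
None
```

The tray was turned round on the bench and slid nose first into the rack. The last picture puts it fully home and about centred; I let go of it there and handed the job in at 21 s. The peak measured wrist force was about 8 N, and nothing else on the bench was touched as far as I could see.

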